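# Fit the keyed tube carrier on the mixer drive

### The job

Pick up the star-shaped tube carrier by its square hub, put its bore over the spindle of the mixer drive, and turn it gently until the keyway drops over the spindle's key and the carrier sits fully home, level on the drive's seat; then let go. Do not force it: never press or twist against the drive with more than a light push of a hand (about 4 kg). Leave the foil flask and the petri dish where they are.

Things in the scene. Friction and masses are not known exactly. Their poses are not given: they have to be found in the camera images.
- carrier_mid (a point): Centre of the loose carrier (about 0.16 kg), on its bore axis, 23 mm above its flat underside; z up the bore. A grey plastic star of eight arms, 104 mm across, 12 mm thick, with a metal hub 40 x 40 mm square whose top is 46 mm above the underside (34 mm stand free above the star to grip); the hub's flats face x and y. It starts flat on the bench at the robot's right.
- keyway (a point): Outer end of the carrier's keyway at the hub's top edge: 16.5 mm from the bore axis towards the carrier's -x axis, 46 mm above its underside; axes as carrier_mid. The bore is 14 mm wide, the keyway 6.8 mm wide; both go through the full height. At the start the keyway points towards the robot's side (world -x) within 25 degrees.
- drive: Mixer drive unit: white rounded housing 160 x 140 mm, 66 mm high, dial on its front, fixed to the bench. Origin: centre of its underside; z up; -x is its front, which faces world -x within 12 degrees. On top in the centre a round steel seat, 44 mm across, its top 76 mm above the bench, carries the spindle; both are sprung: they yield downwards from 4 N on, 1 mm for each further 4 N, 4 mm at most.
- seat (a point): Centre of the seat's top face, on the spindle axis; axes as the drive. A steel key, 5 mm wide, stands out of the spindle to 14 mm from the axis, from the seat up to a flat top 12 mm above it: off the keyway, the carrier rests on the key 12 mm too high. Home, carrier_mid is 23 mm above this point, and the keyway has about 7 degrees of play each way.
- spindle_tip (a point): Top of the spindle, on its axis, 44 mm above the seat; axes as the drive (they do not show the key). The spindle is 12 mm across, its last 10 mm taper to 4 mm. It is braked and does not turn. The key's direction is not measured: it points somewhere within 69 degrees either side of the drive's front (-x).
- flask: Bystander: small foil-wrapped flask, 70 mm wide, 78 mm high, origin at its underside.
- petri: Bystander: covered petri dish, 91 mm across, 17 mm high, origin at its underside.
Mind the look-alikes: they are no part of the job. What is shaped like the part that bears carrier_mid but green is not meant.

How it is judged:
By the outcome, as a careful person would: the job done as asked, in the order asked, and still so for the second after the job is handed in, with the robot touching nothing.
It also fails if it takes over 64 s, if anything falls off the work surface, if the arm or the gripper's body presses on something with over 40 N, if the wrist force passes 120 N, or if a joint passes its speed limit or range.

### The arm

A 7-joint arm with a two-finger parallel gripper is mounted at the origin on a cart in front of the work surface, level with it; the furniture and walls round the work are solid. World frame = base frame: x ahead of the robot, y to its left, z up, the work surface at z = 0. Lengths are in m, angles in rad, forces in N, time in s.
With the tool pointing down it reaches from about 0.425 to 0.875 m from the base axis. Payload 4.7 kg.
Tool frame: the origin (TCP) lies midway between the tips of the shut fingers; the grasp point (between the pads) lies 19 mm behind it; y points along the fingers, z is the direction in which the jaws open and shut, and the axes are right-handed (so a half turn about y gives the same grasp; the last joint's range is limited). The gripper opens to 87 mm and grips with 3 to 60 N. Pads are 19 mm wide; open, the fingers measure 117 mm over their backs; the gripper's body (75 mm by 190 mm) begins 51 mm behind the grasp point.
Start: joints at [-1.238, 0.321, -0.07, 1.45, 0.023, 1.371, -0.057], TCP at [0.204, 0.617, 0.223] pointing down, gripper open.
Joint ranges: [-2.86, 2.86], [-0.3, 2.09], [-1.38, 1.24], [0.06, 2.45], [-1.56, 4.7], [0.09, 2.05], [-2.69, 2.69]. Speed limits (rad/s): [2.57, 2.57, 3.14, 3.14, 3.14, 3.14, 3.14].

### API

Orientations are given as a rotation vector (axis times angle).
In Python, from bench import ctrl gives the robot as it stands.
- The arm moves only by the tool play_rows, never from a script. Its arguments are lists of equal length, an entry for each row: "translation": the shift along the tool's x, y, z in mm, a list of three; "turn": the turn, a rotation vector about the tool's x, y, z in rad, a list of three; "fingers": the opening, from -1 (shut) to 1 (fully open), so that 0 is half open. In form: {"translation": [[dx, dy, dz], ...], "turn": [[wx, wy, wz], ...], "fingers": [fingers, ...]}. A call has exactly 10 rows; each row shifts and turns the commanded pose from where the row before left it, along the tool's axes as they then stand; what a row does not reach is not made up. A row lasts 1/12 s, in which the tool goes at most 41.7 mm and 7.16 degrees, less where a joint would pass 70% of its speed; a pose out of reach is approached as far as the arm can. A call with a gripper value outside its range is refused whole. The fingers move at their own pace and stop on an object; "grip_force" is the grip in N (left out, the last holds). Time passes only in rows, so rows that do not move let the fingers close, or fill a call up. It gives the time, the measured TCP pose, the force and the opening at its end, in the units of the state.
- ctrl.get_state(): the state, without advancing time (a new reading comes with each control period).
- ctrl.get_image(name): name is "scene" or "top"; returns the picture (480x640x3 uint8, blue, green, red); there is no depth.
- ctrl.camera_info(name): a dict with "camera_matrix" (3x3 intrinsics, pixels), "R" (3x3) and "t" (3): a world point X has camera coordinates R X + t. Camera axes: x right, y down, z forward; pixel columns grow to the right and rows downward; lengths in m; the calibration is good to about 2 mm. A picture is of the moment at which its call begins. camera_info takes no time and is no camera call.
- ctrl.close_job(): hands the job in, once; it reports no verdict.
The state is a dict: "time": time; "joint_positions": joint angles; "qd": joint speeds; "joint_torque": joint torques, N m; "position": TCP position; "tool_rot": TCP orientation; "ft_force": force on the tool from outside, world axes, zero at the start; "torque": the same for the moment, N m; "grip_width": opening from 0.0 (shut) to 1.0 (fully open).
Only numpy, scipy, OpenCV 4.12 (cv2) and the standard library are available. Lean on these libraries where they do the work, as an engineer would, in place of code of your own. Each camera call takes 0.05 s, during which the arm holds its last target.

## Working session

There is one attempt and no reset: what is moved stays moved. The work goes in short steps, Python scripts to look and compute and a tool call to move; the robot and the scene stay as the last step left them, time stands still between calls to the robot, and variables do not carry over. Pictures are saved under pics/ and viewed, and the job is handed in when it is done.

Besides the shell and the picture viewer there is one more tool, called after "Call:" as name(argument=value, ...), one argument or row to a line, values as JSON. play_rows: Moves the arm, as the interface text tells. Its arguments: {"type":"object","properties":{"translation":{"type":"array"},"turn":{"type":"array"},"fingers":{"type":"array"},"grip_force":{"type":"number"}},"required":["translation","turn","fingers"]}

```bash
mkdir -p pics; python3 - <<'E'
from bench import ctrl
import cv2
print(ctrl.get_state())
for n in("scene","top"):
    i=ctrl.camera_info(n);print(n,i)
    cv2.imwrite(f"pics/{n}0.png",ctrl.get_image(n))
E
```

```text
{'time': 0.0, 'joint_positions': array([-1.23789804,  0.32182221, -0.07007624,  1.45169703,  0.02262184,
        1.37080052, -0.05690944]), 'qd': array([ 0.00095402,  0.00065527, -0.0005993 , -0.00031734, -0.00051997,
       -0.00106784,  0.00038471]), 'joint_torque': array([-5.91866155e-04, -4.91303337e+01, -4.03946433e-01, -3.12530279e+01,
       -6.37592515e-02,  4.38487914e-02,  1.87615096e-04]), 'position': array([0.20360977, 0.61669089, 0.22145092]), 'tool_rot': array([-1.55821433,  0.25038995, -0.25009832]), 'ft_force': array([-0.50781575,  0.53178476,  0.01457766]), 'torque': array([-0.00118152,  0.05064903,  0.0363501 ]), 'grip_width': 0.9983589914955362}
scene {'camera_matrix': array([[564.84683131,   0.        , 309.96355283],
       [  0.        , 564.84683131, 242.2088873 ],
       [  0.        ,   0.        ,   1.        ]]), 'R': array([[-0.9934419 , -0.11382273,  0.01084328],
       [-0.0711235 ,  0.54092697, -0.83805696],
       [ 0.08952451, -0.83333211, -0.54547498]]), 't': array([0.51407398, 0.22540278, 1.03954785])}
top {'camera_matrix': array([[438.93598218,   0.        , 321.56528724],
       [  0.        , 438.93598218, 235.62841891],
       [  0.        ,   0.        ,   1.        ]]), 'R': array([[ 0.0271042 , -0.99918616,  0.02987272],
       [-0.98252488, -0.03213346, -0.18333657],
       [ 0.18414728, -0.0243815 , -0.98259622]]), 't': array([-0.21832244,  0.54732015,  0.8311078 ])}
```

View pics/scene0.png

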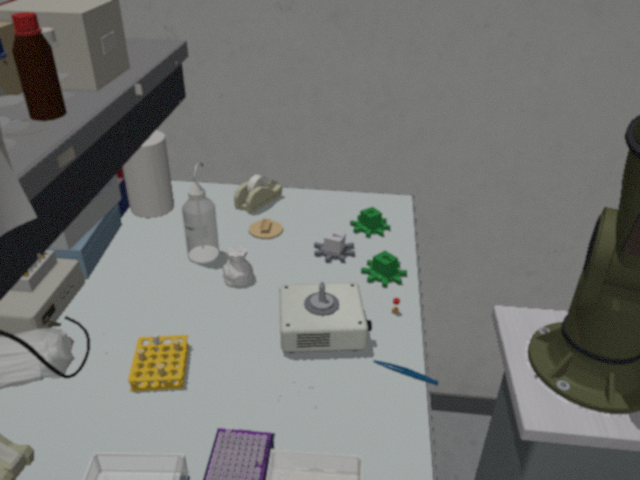

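View pics/top0.png

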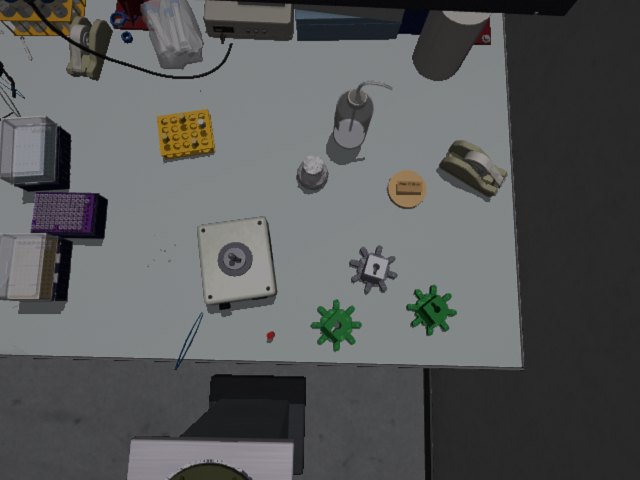

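The grey star, top (376,268) and scene (334,247), fits the carrier. The green ones at top (335,325) and (433,308) are look-alikes. The drive is at top (235,260), the foil flask at (313,172) and the tan dish at (407,189). I'll confirm in enlarged crops.

```bash
python3 - <<'E'
import cv2,numpy as np
t=cv2.imread("pics/top0.png");s=cv2.imread("pics/scene0.png")
a=cv2.resize(t[240:296,346:406],None,fx=10,fy=10,interpolation=cv2.INTER_CUBIC)
cv2.imwrite("pics/c_top.png",a)
b=cv2.resize(t[210:315,190:285],None,fx=5.7,fy=5.7,interpolation=cv2.INTER_CUBIC)
cv2.imwrite("pics/d_top.png",b)
b=cv2.resize(s[270:360,270:380],None,fx=6.5,fy=6.5,interpolation=cv2.INTER_CUBIC)
cv2.imwrite("pics/d_sc.png",b)
E
```

```text
(no output)
```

View pics/c_top.png

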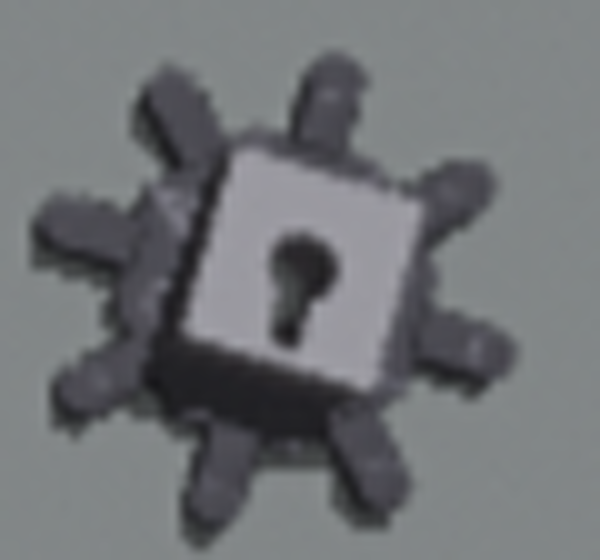

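View pics/d_top.png

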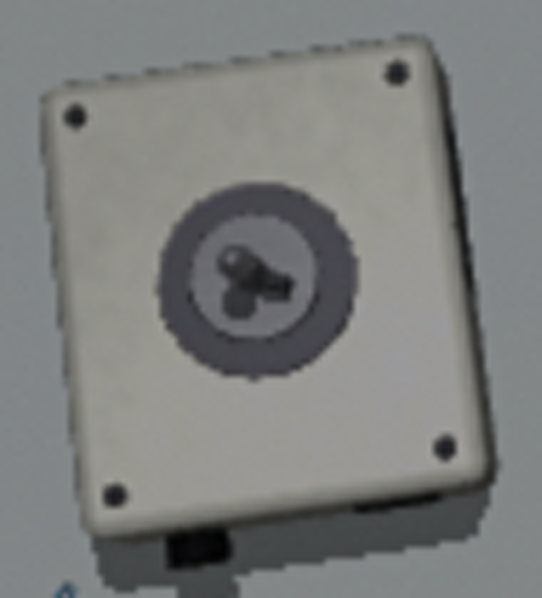

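View pics/d_sc.png

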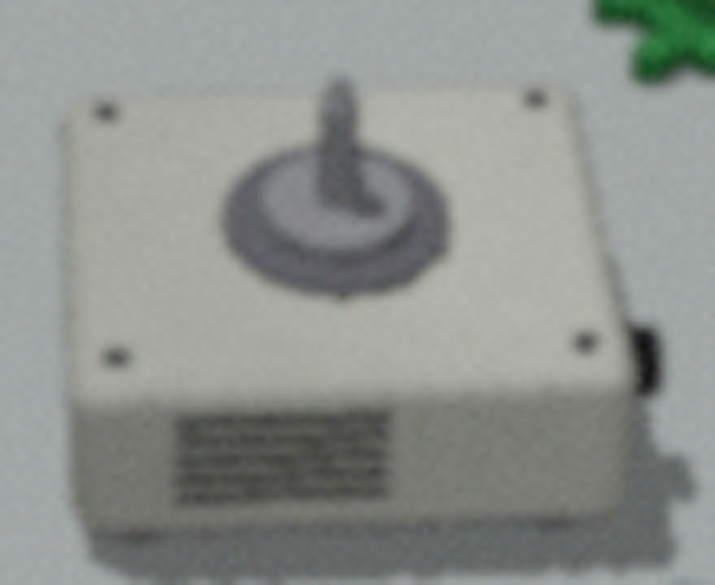

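```bash
cat > h.py <<'E'
from bench import ctrl
import cv2,numpy as np
from scipy.spatial.transform import Rotation as Ro
I={n:ctrl.camera_info(n) for n in("scene","top")}
def ray(n,uv,z):
    i=I[n];d=i["R"].T@np.linalg.inv(i["camera_matrix"])@[uv[0],uv[1],1];c=-i["R"].T@i["t"]
    return c+d*(z-c[2])/d[2]
def proj(n,X):
    i=I[n];p=i["camera_matrix"]@(i["R"]@np.array(X)+i["t"]);return p[:2]/p[2]
def uc(c,o,f): return (np.array(c)+.5)/f-.5+np.array(o)
E
python3 - <<'E'
from h import *
np.set_printoptions(precision=4,suppress=True)
for n in I: print(n,-I[n]["R"].T@I[n]["t"])
cs=[(237,147),(425,203),(370,388),(183,330)]
P=[ray("top",uc(c,(346,240),10),.046) for c in cs]
print(np.array(P),np.mean(P,0),[np.linalg.norm(P[i]-P[i-1]) for i in range(4)])
for i in range(4):
    d=P[i]-P[i-1];print(np.degrees(np.arctan2(d[1],d[0])))
# keyway
print("bore",ray("top",uc((304,264),(346,240),10),.046),"kw",ray("top",uc((288,338),(346,240),10),.046))
f=5.7;o=(190,210)
print("seat",ray("top",uc((254,277),o,f),.076),"ring",ray("top",uc((258,280),o,f),.068))
sc=[(75,116),(397,72),(445,447),(115,495)]
S=[ray("top",uc(c,o,f),.066) for c in sc];print(np.array(S),np.mean(S,0))
for i in range(4):
    d=S[i]-S[i-1];print(np.degrees(np.arctan2(d[1],d[0])),np.linalg.norm(d))
print("tip",ray("top",uc((236,257),o,f),.120),"sc",ray("scene",uc((339,82),(270,270),6.5),.12))
print("seat sc",ray("scene",uc((337,200),(270,270),6.5),.076))
sc=[(105,111),(535,97),(585,342),(116,357)]
S=[ray("scene",uc(c,(270,270),6.5),.066) for c in sc];print(np.array(S),np.mean(S,0))
E
```

```text
scene [0.4337 0.8029 0.7504]
top [ 0.3906 -0.1803  0.9235]
[[ 0.5199 -0.2997  0.046 ]
 [ 0.5096 -0.3379  0.046 ]
 [ 0.4719 -0.3268  0.046 ]
 [ 0.4824 -0.2891  0.046 ]] [ 0.496  -0.3134  0.046 ] [np.float64(0.03893194523553599), np.float64(0.039585861011900404), np.float64(0.03934375249680199), np.float64(0.03918145403437525)]
-15.828650019628606
-104.9900445656942
163.58804759883614
74.41936944420826
bore [ 0.4965 -0.3134  0.046 ] kw [ 0.4815 -0.3102  0.046 ]
seat [ 0.4995 -0.0334  0.076 ] ring [ 0.4996 -0.0335  0.068 ]
[[ 0.5551  0.0336  0.066 ]
 [ 0.5744 -0.0768  0.066 ]
 [ 0.4447 -0.0999  0.066 ]
 [ 0.4254  0.0102  0.066 ]] [ 0.4999 -0.0332  0.066 ]
10.202440094066784 0.1318055061143476
-80.06216210769173 0.11202666247187826
-169.8751507448149 0.1317758870769687
99.95265023424838 0.11184807786048094
tip [ 0.5002 -0.0349  0.12  ] sc [ 0.5002 -0.0286  0.12  ]
seat sc [ 0.4999 -0.03    0.076 ]
[[ 0.5752 -0.0761  0.066 ]
 [ 0.4455 -0.0999  0.066 ]
 [ 0.4256  0.0117  0.066 ]
 [ 0.5554  0.0345  0.066 ]] [ 0.5004 -0.0325  0.066 ]
```

```bash
python3 - <<'E'
from h import *
t=cv2.imread("pics/top0.png");s=cv2.imread("pics/scene0.png")
c=np.array([.4998,-.0332])
def key(n,th):
    a=np.radians(th);d=np.array([np.cos(a),np.sin(a)]);e=np.array([-d[1],d[0]])
    return [np.array([proj(n,[*(c+d*r+e*w),z]) for r,w in((5,-2.5),(14,-2.5),(14,2.5),(5,2.5))/np.array(1000.)]) for z in(.076,.088)]
for n,im,o in(("top",t,(215,240)),("scene",s,(300,275))):
    f=12;w=24 if 0 else 44
    cr=im[o[1]:o[1]+36,o[0]:o[0]+w]
    big=cv2.resize(cr,None,fx=f,fy=f,interpolation=cv2.INTER_CUBIC)
    big=cv2.convertScaleAbs(big,alpha=1.5)
    tiles=[big.copy()]
    b=big.copy()
    for th,col in((140,(255,0,0)),(190,(0,255,0)),(240,(0,0,255))):
        for q in key(n,th):
            cv2.polylines(b,[np.int32((q-o+.5)*f-.5)],1,col,1)
    for z,r in((.076,22),(.12,2),(.11,6)):
        q=np.array([proj(n,[c[0]+r/1000*np.cos(x),c[1]+r/1000*np.sin(x),z]) for x in np.linspace(0,6.28,40)])
        cv2.polylines(b,[np.int32((q-o+.5)*f-.5)],1,(0,255,255),1)
    cv2.imwrite(f"pics/key_{n}.png",np.vstack([big,b])[:, :] if 0 else cv2.resize(np.hstack([big,b]),(800,int(800*36/(2*w)))))
    cv2.imwrite(f"pics/keyraw_{n}.png",big)
E
```

```text
(no output)
```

View pics/key_top.png

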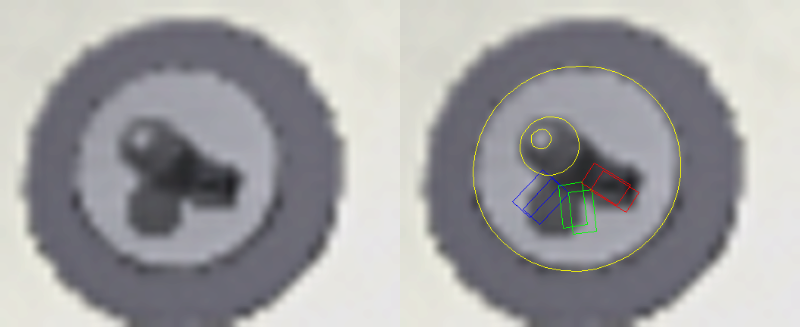

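View pics/key_scene.png

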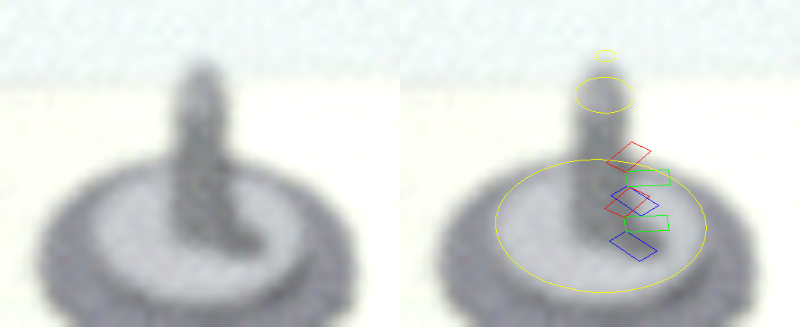

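View pics/keyraw_top.png

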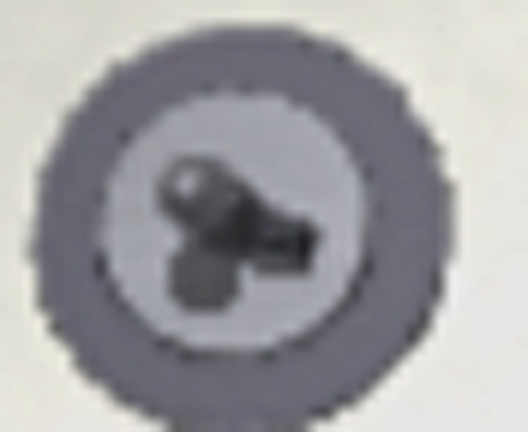

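View pics/keyraw_scene.png

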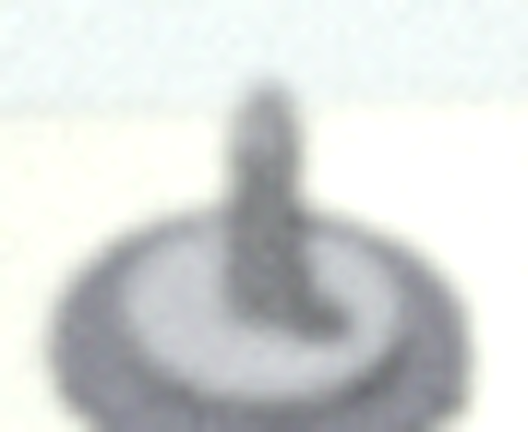

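```bash
python3 - <<'E'
from h import *
t=cv2.imread("pics/top0.png")
c=np.array([.4998,-.0332])
n="top";o=(222,246);f=16
cr=t[o[1]:o[1]+22,o[0]:o[0]+24]
big=cv2.resize(cr,None,fx=f,fy=f,interpolation=cv2.INTER_CUBIC)
g=big.astype(float);big=np.clip((g-10)*1.8,0,255).astype(np.uint8)
T=[]
for th in (None,235,245,255):
    b=big.copy()
    if th:
        a=np.radians(th);d=np.array([np.cos(a),np.sin(a)]);e=np.array([-d[1],d[0]])
        for z,col in((.076,(0,255,0)),(.088,(0,0,255))):
            q=np.array([proj(n,[*(c+d*r+e*w),z]) for r,w in((5,-2.5),(14,-2.5),(14,2.5),(5,2.5))/np.array(1000.)])
            cv2.polylines(b,[np.int32((q-o+.5)*f-.5)],1,col,1)
        for z,r in((.076,6),(.12,2),(.11,6)):
            q=np.array([proj(n,[c[0]+r/1000*np.cos(x),c[1]+r/1000*np.sin(x),z]) for x in np.linspace(0,6.28,40)])
            cv2.polylines(b,[np.int32((q-o+.5)*f-.5)],1,(0,255,255),1)
    T.append(b)
im=np.vstack([np.hstack(T[:2]),np.hstack(T[2:])]);print(im.shape)
cv2.imwrite("pics/key2.png",cv2.resize(im,None,fx=.78,fy=.78,interpolation=cv2.INTER_AREA))
E
```

```text
(704, 768, 3)
```

View pics/key2.png

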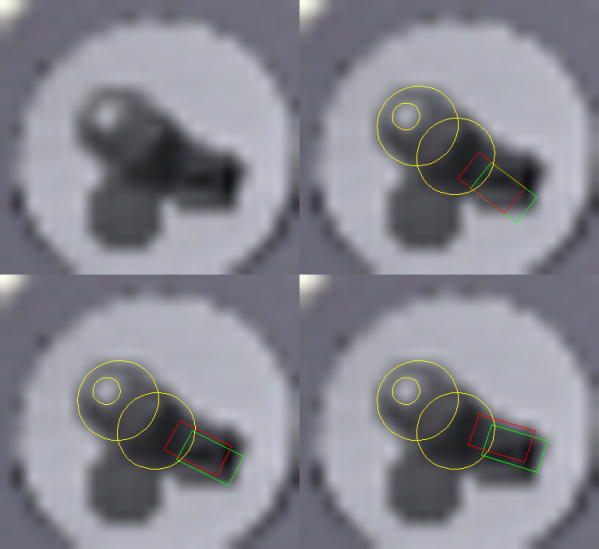

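```bash
python3 - <<'E'
from h import *
np.set_printoptions(precision=4,suppress=True)
s=ctrl.get_state();M=Ro.from_rotvec(s["tool_rot"]).as_matrix();print(M)
print("jaw yaw",np.degrees(np.arctan2(M[1,2],M[0,2])), "xyaw",np.degrees(np.arctan2(M[1,0],M[0,0])))
print("greens",ray("top",(335,324),.046),ray("top",(433,307),.046))
print("flask",ray("top",(313,175),.04),"petri",ray("top",(407,189),.017),"bottle",ray("top",(350,133),.0), "red", ray("top",(270,336),0))
E
```

```text
[[ 0.9496 -0.0004  0.3134]
 [-0.3134 -0.0016  0.9496]
 [ 0.0001 -1.     -0.0017]]
jaw yaw 71.73583437665572 xyaw -18.264155306642845
greens [ 0.3796 -0.2332  0.046 ] [ 0.4179 -0.4277  0.046 ]
flask [ 0.6852 -0.1807  0.04  ] petri [ 0.6688 -0.3843  0.017 ] bottle [ 0.7999 -0.2606  0.    ] red [ 0.3514 -0.1033  0.    ]
```

Call:
play_rows(
  translation=[
    [33, 0, -20],
    [33, 0, -20],
    [33, 0, -20],
    [33, 0, -20],
    [33, 0, -20],
    [33, 0, -20],
    [33, 0, -20],
    [33, 0, -20],
    [33, 0, -20],
    [33, 0, -20],
  ],
  turn=[
    [0, 0, 0],
    [0, 0, 0],
    [0, 0, 0],
    [0, 0, 0],
    [0, 0, 0],
    [0, 0, 0],
    [0, 0, 0],
    [0, 0, 0],
    [0, 0, 0],
    [0, 0, 0],
  ],
  fingers=[1, 1, 1, 1, 1, 1, 1, 1, 1, 1],
)

```text
time: 0.93
position: [0.4552, 0.3221, 0.2223]
tool_rot: [-1.556, 0.25, -0.25]
ft_force: [0.8, 0.1, 0.1]
grip_width: 0.998
```

Call:
play_rows(
  translation=[
    [33, 0, -20],
    [33, 0, -20],
    [33, 0, -20],
    [30, 0, -20],
    [0, 0, 0],
    [0, 0, 0],
    [0, 0, 0],
    [0, 0, 0],
    [0, 0, 0],
    [0, 0, 0],
  ],
  turn=[
    [0, 0, 0],
    [0, 0, 0],
    [0, 0, 0],
    [0, 0, 0],
    [0, 0.117, 0],
    [0, 0.117, 0],
    [0, 0.117, 0],
    [0, 0.117, 0],
    [0, 0.117, 0],
    [0, 0.117, 0],
  ],
  fingers=[1, 1, 1, 1, 1, 1, 1, 1, 1, 1],
)

```text
time: 1.77
position: [0.5516, 0.2074, 0.222]
tool_rot: [-1.42, 0.8, -0.799]
ft_force: [-0.3, -0.4, 0.7]
grip_width: 0.998
```

Call:
play_rows(
  translation=[
    [0, 0, 0],
    [0, 0, 0],
    [0, 0, 0],
    [0, 0, 0],
    [0, 0, 0],
    [0, 0, 0],
    [0, 0, 0],
    [0, 0, 0],
    [0, 0, 0],
    [0, 0, 0],
  ],
  turn=[
    [0, 0.117, 0],
    [0, 0.117, 0],
    [0, 0.117, 0],
    [0, 0.117, 0],
    [0, 0.117, 0],
    [0, 0.117, 0],
    [0, 0.117, 0],
    [0, 0, 0],
    [0, 0, 0],
    [0, 0, 0],
  ],
  fingers=[1, 1, 1, 1, 1, 1, 1, 1, 1, 1],
)

```text
time: 2.6
position: [0.5517, 0.2075, 0.2223]
tool_rot: [-1.072, 1.403, -1.402]
ft_force: [-0.3, 0.4, -0.1]
grip_width: 0.999
```

```bash
cat >> h.py <<'E'
def go(T=None,jaw=None):
    s=ctrl.get_state();M=Ro.from_rotvec(s["tool_rot"]).as_matrix()
    y=np.degrees(np.arctan2(M[1,2],M[0,2]))
    print("t",round(s["time"],2),"p",(s["position"]*1000).round(1),"jaw",round(y,2),"tilt y",M[:,1].round(4),"F",s["ft_force"].round(1),"Tq",s["torque"].round(2),"grip mm",round(s["grip_width"]*87,1),"q",s["joint_positions"].round(2))
    if T is not None: print("tool delta mm",(M.T@(np.array(T)-s["position"])*1000).round(1))
    if jaw is not None: print("turn y rad",round(-np.radians(jaw-y),4))
E
python3 -c "
from h import *
go([.496,-.3134,.2],-15.5)"
```

```text
t 2.6 p [551.7 207.5 222.3] jaw -15.24 tilt y [-4.e-04 -2.e-04 -1.e+00] F [-0.3  0.4 -0.1] Tq [-0.07  0.07  0.06] grip mm 86.9 q [-0.77  0.2   0.42  1.62 -0.08  1.34 -0.6 ]
tool delta mm [517.2  22.4  83.2]
turn y rad 0.0045
```

Call:
play_rows(
  translation=[
    [37, 0, 6],
    [37, 0, 6],
    [37, 0, 6],
    [37, 0, 6],
    [37, 0, 6],
    [37, 0, 6],
    [37, 0, 6],
    [37, 0, 6],
    [37, 0, 6],
    [37, 0, 6],
  ],
  turn=[
    [0, 0, 0],
    [0, 0, 0],
    [0, 0, 0],
    [0, 0, 0],
    [0, 0, 0],
    [0, 0, 0],
    [0, 0, 0],
    [0, 0, 0],
    [0, 0, 0],
    [0, 0, 0],
  ],
  fingers=[1, 1, 1, 1, 1, 1, 1, 1, 1, 1],
)

```text
time: 3.43
position: [0.5109, -0.1669, 0.2228]
tool_rot: [-1.07, 1.402, -1.403]
ft_force: [1.0, 0.6, 1.4]
grip_width: 0.999
```

Call:
play_rows(
  translation=[
    [37, 0, 6],
    [37, 0, 6],
    [37, 0, 6],
    [36, 0, 5],
    [0, 25, 0],
    [0, 30, 0],
    [0, 30, 0],
    [0, 30, 0],
    [0, 0, 0],
    [0, 0, 0],
  ],
  turn=[
    [0, 0.0045, 0],
    [0, 0, 0],
    [0, 0, 0],
    [0, 0, 0],
    [0, 0, 0],
    [0, 0, 0],
    [0, 0, 0],
    [0, 0, 0],
    [0, 0, 0],
    [0, 0, 0],
  ],
  fingers=[1, 1, 1, 1, 1, 1, 1, 1, 1, 1],
)

```text
time: 4.27
position: [0.493, -0.3124, 0.1066]
tool_rot: [-1.07, 1.41, -1.405]
ft_force: [0.5, 0.2, 1.1]
grip_width: 1.0
```

```bash
python3 -c "
from h import *
go([.496,-.3134,.017],-15.5)
cv2.imwrite('pics/t1.png',ctrl.get_image('top'));cv2.imwrite('pics/s1.png',cv2.resize(ctrl.get_image('scene')[180:310,270:430],None,fx=4,fy=4,interpolation=cv2.INTER_CUBIC))"
```

```text
t 4.27 p [ 493.  -312.4  106.6] jaw -15.6 tilt y [-0.0031  0.0011 -1.    ] F [0.5 0.2 1.1] Tq [-0.12  0.03  0.03] grip mm 87.0 q [-0.14  0.34  0.79  1.78 -0.26  1.13  0.46]
tool delta mm [ 0.2 89.6  3.5]
turn y rad -0.0018
```

View pics/s1.png

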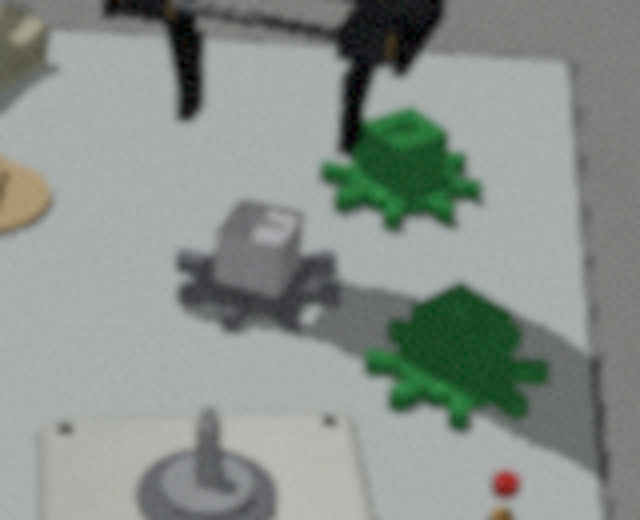

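View pics/t1.png

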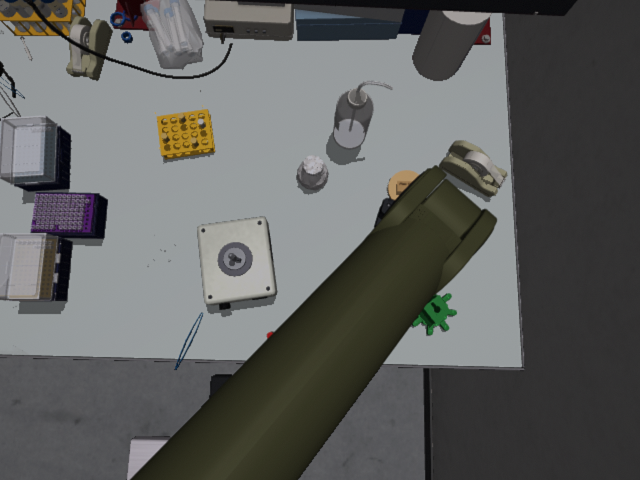

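Call:
play_rows(
  translation=[
    [0, 0, 3.5],
    [0, 20, 0],
    [0, 20, 0],
    [0, 20, 0],
    [0, 15, 0],
    [0, 10, 0],
    [0, 4.5, 0],
    [0, 0, 0],
    [0, 0, 0],
    [0, 0, 0],
  ],
  turn=[
    [0, 0, 0],
    [0, 0, 0],
    [0, 0, 0],
    [0, 0, 0],
    [0, 0, 0],
    [0, 0, 0],
    [0, 0, 0],
    [0, 0, 0],
    [0, 0, 0],
    [0, 0, 0],
  ],
  fingers=[1, 1, 1, 1, 1, 1, 1, 1, 1, 1],
)

```text
time: 5.2
position: [0.4984, -0.3144, 0.0194]
tool_rot: [-1.066, 1.406, -1.409]
ft_force: [-0.4, -0.1, -0.3]
grip_width: 1.0
```

```bash
python3 -c "
from h import *
go([.496,-.3134,.017],-15.5)
cv2.imwrite('pics/s2.png',cv2.resize(ctrl.get_image('scene')[180:310,270:430],None,fx=4,fy=4,interpolation=cv2.INTER_CUBIC))"
```

```text
t 5.2 p [ 498.4 -314.4   19.4] jaw -15.66 tilt y [ 2.2e-03 -8.0e-04 -1.0e+00] F [-0.4 -0.1 -0.3] Tq [-0.1   0.06 -0.03] grip mm 87.0 q [-0.08  0.46  0.73  1.84 -0.36  0.98  0.53]
tool delta mm [-0.3  2.4 -2.6]
turn y rad -0.0029
```

View pics/s2.png

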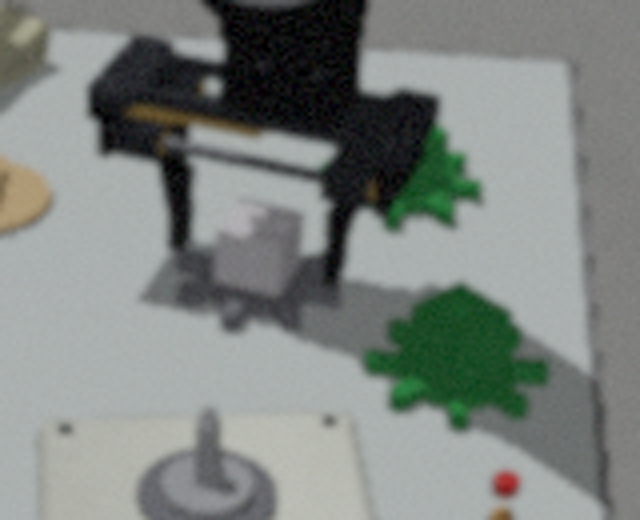

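Call:
play_rows(
  translation=[
    [0, 2, -2.5],
    [0, 0, 0],
    [0, 0, 0],
    [0, 0, 0],
    [0, 0, 0],
    [0, 0, 0],
    [0, 0, 0],
    [0, 0, 0],
    [0, 0, 0],
    [0, 0, 0],
  ],
  turn=[
    [0, 0, 0],
    [0, 0, 0],
    [0, 0, 0],
    [0, 0, 0],
    [0, 0, 0],
    [0, 0, 0],
    [0, 0, 0],
    [0, 0, 0],
    [0, 0, 0],
    [0, 0, 0],
  ],
  fingers=[1, 1, 0.3, 0, -0.2, -0.3, -0.4, -0.4, -0.4, -0.4],
  grip_force=25,
)

```text
time: 6.08
position: [0.4952, -0.3132, 0.0161]
tool_rot: [-1.067, 1.407, -1.408]
ft_force: [0.3, -1.7, -0.0]
grip_width: 0.48
```

```bash
python3 -c "
from h import *
go()
cv2.imwrite('pics/s3.png',cv2.resize(ctrl.get_image('scene')[180:310,270:430],None,fx=4,fy=4,interpolation=cv2.INTER_CUBIC))"
```

```text
t 6.08 p [ 495.2 -313.2   16.1] jaw -15.67 tilt y [ 4.e-04 -2.e-04 -1.e+00] F [ 0.3 -1.7 -0. ] Tq [-0.19 -0.14  0.02] grip mm 41.7 q [-0.08  0.46  0.73  1.85 -0.36  0.97  0.53]
```

View pics/s3.png

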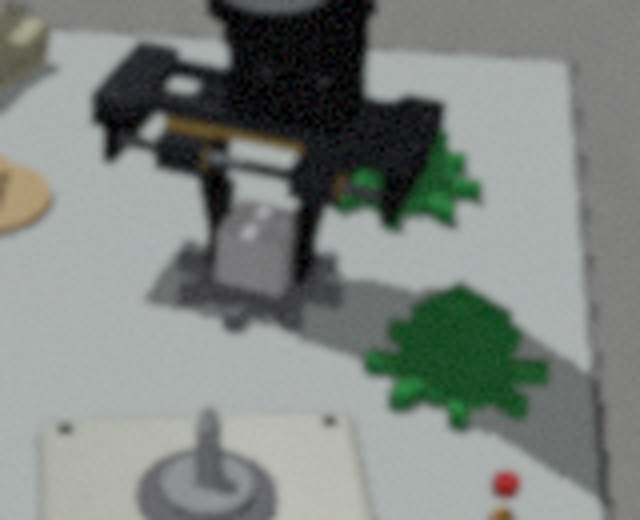

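Call:
play_rows(
  translation=[
    [0, 0, 0],
    [0, 0, 0],
    [0, -5, 0],
    [0, -15, 0],
    [0, -25, 0],
    [0, -25, 0],
    [0, -25, 0],
    [0, -25, 0],
    [0, -25, 0],
    [0, -20, 0],
  ],
  turn=[
    [0, 0, 0],
    [0, 0, 0],
    [0, 0, 0],
    [0, 0, 0],
    [0, 0, 0],
    [0, 0, 0],
    [0, 0, 0],
    [0, 0, 0],
    [0, 0, 0],
    [0, 0, 0],
  ],
  fingers=[-0.6, -0.6, -0.6, -0.6, -0.6, -0.6, -0.6, -0.6, -0.6, -0.6],
)

```text
time: 6.97
position: [0.4947, -0.3134, 0.183]
tool_rot: [-1.066, 1.408, -1.408]
ft_force: [-0.3, -0.7, -1.8]
grip_width: 0.455
```

```bash
python3 -c "
from h import *
go([.4998,-.0332,.181],75)
cv2.imwrite('pics/s4.png',cv2.resize(ctrl.get_image('scene')[130:310,250:430],None,fx=3.3,fy=3.3,interpolation=cv2.INTER_CUBIC))"
```

```text
t 6.97 p [ 494.7 -313.4  183. ] jaw -15.7 tilt y [ 7.e-04 -0.e+00 -1.e+00] F [-0.3 -0.7 -1.8] Tq [-0.14 -0.01 -0.  ] grip mm 39.6 q [-0.18  0.26  0.82  1.7  -0.2   1.27  0.41]
tool delta mm [-271.1    2.   -70.9]
turn y rad -1.583
```

View pics/s4.png

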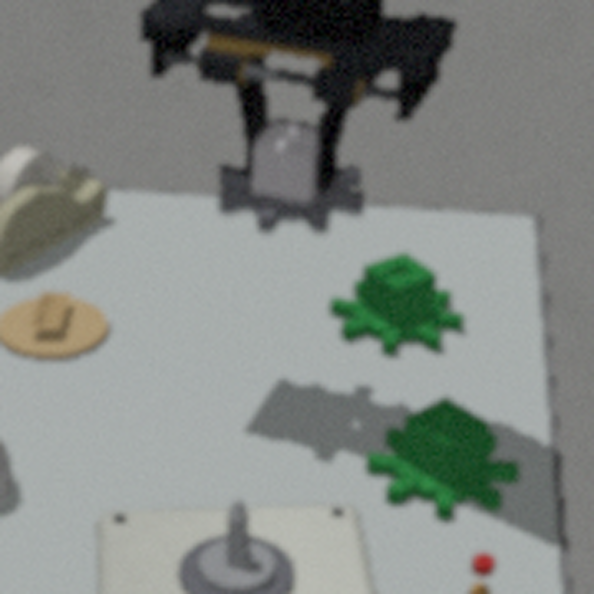

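Call:
play_rows(
  translation=[
    [-15, 0, -4],
    [-30, 0, -8],
    [-35, 0, -9],
    [-35, 0, -9],
    [-35, 0, -9],
    [-35, 0, -9],
    [-35, 0, -9],
    [-30, 0, -8],
    [-15, 0, -4],
    [-6, 0, -2],
  ],
  turn=[
    [0, 0, 0],
    [0, 0, 0],
    [0, 0, 0],
    [0, 0, 0],
    [0, 0, 0],
    [0, 0, 0],
    [0, 0, 0],
    [0, 0, 0],
    [0, 0, 0],
    [0, 0, 0],
  ],
  fingers=[-0.6, -0.6, -0.6, -0.6, -0.6, -0.6, -0.6, -0.6, -0.6, -0.6],
)

```text
time: 7.85
position: [0.4991, -0.0294, 0.1804]
tool_rot: [-1.071, 1.406, -1.403]
ft_force: [0.3, 0.3, -1.5]
grip_width: 0.462
```

Call:
play_rows(
  translation=[
    [0, 0, 0],
    [0, 0, 0],
    [0, 0, 0],
    [0, 0, 0],
    [0, 0, 0],
    [0, 0, 0],
    [0, 0, 0],
    [0, 0, 0],
    [0, 0, 0],
    [0, 0, 0],
  ],
  turn=[
    [0, -0.06, 0],
    [0, -0.1, 0],
    [0, -0.11, 0],
    [0, -0.11, 0],
    [0, -0.11, 0],
    [0, -0.11, 0],
    [0, -0.11, 0],
    [0, -0.11, 0],
    [0, -0.11, 0],
    [0, -0.11, 0],
  ],
  fingers=[-0.6, -0.6, -0.6, -0.6, -0.6, -0.6, -0.6, -0.6, -0.6, -0.6],
)

```text
time: 8.68
position: [0.4993, -0.0349, 0.1806]
tool_rot: [-1.48, 0.627, -0.626]
ft_force: [-0.3, -0.5, -2.2]
grip_width: 0.466
```

Call:
play_rows(
  translation=[
    [0, 0, 0],
    [0, 0, 0],
    [0, 0, 0],
    [0, 0, 0],
    [0, 0, 0],
    [0, 0, 0],
    [0, 0, 0],
    [0, 0, 0],
    [0, 0, 0],
    [0, 0, 0],
  ],
  turn=[
    [0, -0.11, 0],
    [0, -0.11, 0],
    [0, -0.11, 0],
    [0, -0.1, 0],
    [0, -0.08, 0],
    [0, -0.033, 0],
    [0, 0, 0],
    [0, 0, 0],
    [0, 0, 0],
    [0, 0, 0],
  ],
  fingers=[-0.6, -0.6, -0.6, -0.6, -0.6, -0.6, -0.6, -0.6, -0.6, -0.6],
)

```text
time: 9.52
position: [0.4997, -0.0335, 0.181]
tool_rot: [-1.561, 0.206, -0.206]
ft_force: [-0.5, 0.2, -2.0]
grip_width: 0.458
```

```bash
python3 -c "
from h import *
go([.5,-.0332,.141],75)
cv2.imwrite('pics/s5.png',cv2.resize(ctrl.get_image('scene')[180:360,230:410],None,fx=3.3,fy=3.3,interpolation=cv2.INTER_CUBIC));cv2.imwrite('pics/t5.png',ctrl.get_image('top'))"
```

```text
t 9.52 p [499.7 -33.5 181. ] jaw 74.96 tilt y [-2.e-04 -1.e-04 -1.e+00] F [-0.5  0.2 -2. ] Tq [-0.01 -0.03  0.03] grip mm 39.8 q [-0.57  0.02  0.6   1.89 -0.01  1.24  1.34]
tool delta mm [ 0.2 40.   0.4]
turn y rad -0.0007
```

View pics/s5.png

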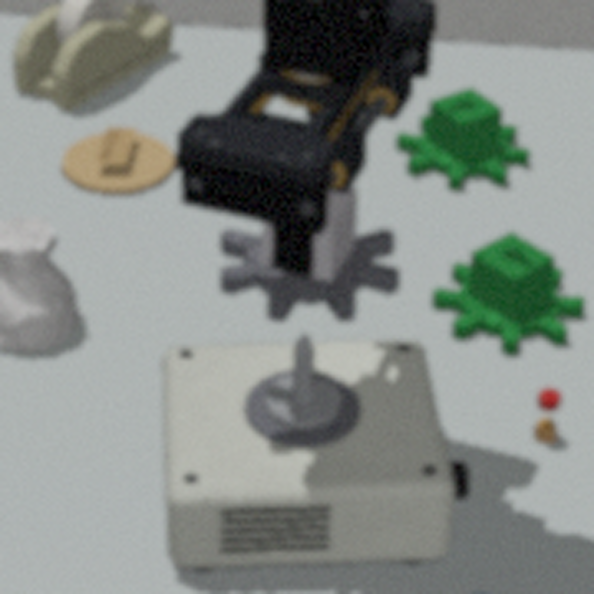

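View pics/t5.png

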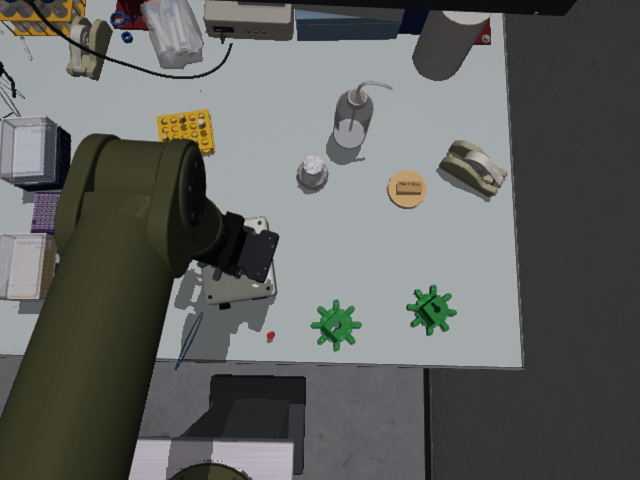

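```bash
python3 - <<'E'
from h import *
im=cv2.imread("pics/s5.png");o=(230,180);f=3.3
n="scene"
def pl(pts,col):
    q=np.array([proj(n,p) for p in pts]);cv2.polylines(im,[np.int32((q-o+.5)*f-.5)],1,col,1)
X=np.array([.4997,-.0335])
a=np.radians(75)
def rot(p,z): c,s=np.cos(a),np.sin(a);return [X[0]+c*p[0]-s*p[1],X[1]+s*p[0]+c*p[1],z]
for z in(.1649,.1769): pl([rot((.052*np.cos(t),.052*np.sin(t)),z) for t in np.linspace(0,6.28,60)],(0,255,255))
for z in(.1769,.2109): pl([rot(p,z) for p in((.02,.02),(.02,-.02),(-.02,-.02),(-.02,.02))],(0,0,255))
S=[.5,-.0332]
for z,r in((.12,.002),(.11,.006),(.076,.006),(.076,.022)): pl([[S[0]+r*np.cos(t),S[1]+r*np.sin(t),z] for t in np.linspace(0,6.28,40)],(0,255,0))
cv2.imwrite("pics/s5o.png",im)
E
```

```text
(no output)
```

View pics/s5o.png

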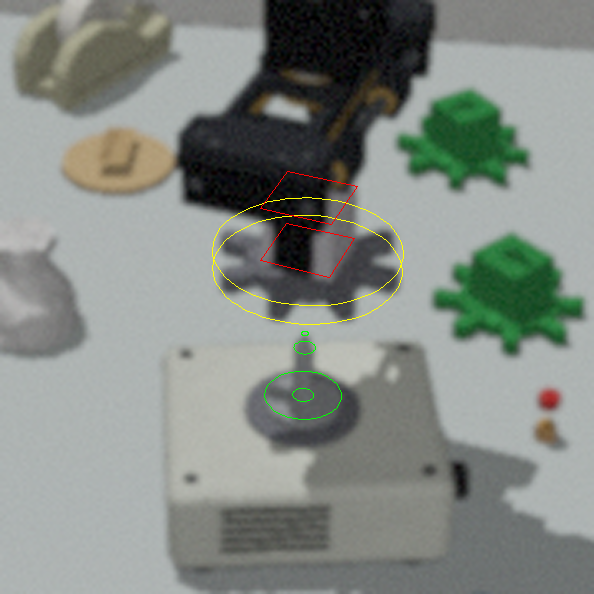

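Call:
play_rows(
  translation=[
    [0.4, 5, 0.4],
    [0, 10, 0],
    [0, 10, 0],
    [0, 8, 0],
    [0, 5, 0],
    [0, 3, 0],
    [0, 2, 0],
    [0, 2, 0],
    [0, 2, 0],
    [0, 2, 0],
  ],
  turn=[
    [0, 0, 0],
    [0, 0, 0],
    [0, 0, 0],
    [0, 0, 0],
    [0, 0, 0],
    [0, 0, 0],
    [0, 0, 0],
    [0, 0, 0],
    [0, 0, 0],
    [0, 0, 0],
  ],
  fingers=[-0.6, -0.6, -0.6, -0.6, -0.6, -0.6, -0.6, -0.6, -0.6, -0.6],
)

```text
time: 10.45
position: [0.5006, -0.0328, 0.1322]
tool_rot: [-1.561, 0.205, -0.206]
ft_force: [-0.1, -0.8, -1.7]
grip_width: 0.459
```

```bash
python3 -c "
from h import *
go([.5002,-.0332,.121],75)
cv2.imwrite('pics/s6.png',cv2.resize(ctrl.get_image('scene')[180:360,230:410],None,fx=3.3,fy=3.3,interpolation=cv2.INTER_CUBIC))"
```

```text
t 10.45 p [500.6 -32.8 132.2] jaw 75.03 tilt y [ 7.e-04  2.e-04 -1.e+00] F [-0.1 -0.8 -1.7] Tq [-0.01  0.01  0.01] grip mm 39.9 q [-0.56  0.07  0.6   1.95 -0.04  1.14  1.37]
tool delta mm [-0.3 11.2 -0.5]
turn y rad 0.0005
```

View pics/s6.png

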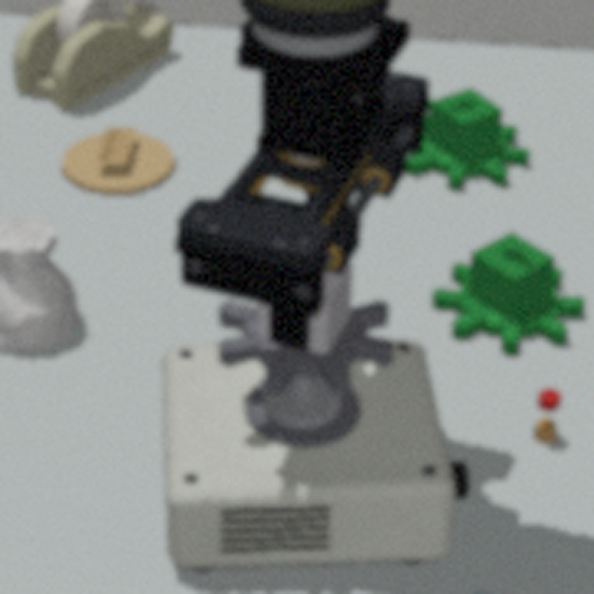

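Call:
play_rows(
  translation=[
    [-0.3, 1, -0.5],
    [0, 1.5, 0],
    [0, 1.5, 0],
    [0, 1.5, 0],
    [0, 1.5, 0],
    [0, 1.5, 0],
    [0, 1.5, 0],
    [0, 1, 0],
    [0, 0, 0],
    [0, 0, 0],
  ],
  turn=[
    [0, 0, 0],
    [0, 0, 0],
    [0, 0, 0],
    [0, 0, 0],
    [0, 0, 0],
    [0, 0, 0],
    [0, 0, 0],
    [0, 0, 0],
    [0, 0, 0],
    [0, 0, 0],
  ],
  fingers=[-0.6, -0.6, -0.6, -0.6, -0.6, -0.6, -0.6, -0.6, -0.6, -0.6],
)

```text
time: 11.33
position: [0.4999, -0.0332, 0.121]
tool_rot: [-1.561, 0.205, -0.205]
ft_force: [0.3, -0.9, -2.2]
grip_width: 0.459
```

```bash
python3 -c "
from h import *
go([.5,-.0332,.121],75)"
```

```text
t 11.33 p [499.9 -33.2 121. ] jaw 75.03 tilt y [ 0.  0. -1.] F [ 0.3 -0.9 -2.2] Tq [ 0.01 -0.04  0.03] grip mm 39.9 q [-0.56  0.08  0.6   1.96 -0.05  1.11  1.37]
tool delta mm [0.1 0.  0. ]
turn y rad 0.0005
```

Call:
play_rows(
  translation=[
    [0, 1.5, 0],
    [0, 2, 0],
    [0, 2, 0],
    [0, 2, 0],
    [0, 2, 0],
    [0, 1.5, 0],
    [0, 1.5, 0],
    [0, 1.5, 0],
    [0, 0, 0],
    [0, 0, 0],
  ],
  turn=[
    [0, 0, 0],
    [0, 0, 0],
    [0, 0, 0],
    [0, 0, 0],
    [0, 0, 0],
    [0, 0, 0],
    [0, 0, 0],
    [0, 0, 0],
    [0, 0, 0],
    [0, 0, 0],
  ],
  fingers=[-0.6, -0.6, -0.6, -0.6, -0.6, -0.6, -0.6, -0.6, -0.6, -0.6],
)

```text
time: 12.17
position: [0.4999, -0.0332, 0.107]
tool_rot: [-1.561, 0.205, -0.205]
ft_force: [0.6, 0.1, -2.5]
grip_width: 0.459
```

Call:
play_rows(
  translation=[
    [0, 0.5, 0],
    [0, 0.5, 0],
    [0, 0.5, 0],
    [0, 0.5, 0],
    [0, 0.5, 0],
    [0, 0.5, 0],
    [0, 0.5, 0],
    [0, 0.5, 0],
    [0, 0, 0],
    [0, 0, 0],
  ],
  turn=[
    [0, 0, 0],
    [0, 0, 0],
    [0, 0, 0],
    [0, 0, 0],
    [0, 0, 0],
    [0, 0, 0],
    [0, 0, 0],
    [0, 0, 0],
    [0, 0, 0],
    [0, 0, 0],
  ],
  fingers=[-0.6, -0.6, -0.6, -0.6, -0.6, -0.6, -0.6, -0.6, -0.6, -0.6],
)

```text
time: 13.0
position: [0.5, -0.0332, 0.1031]
tool_rot: [-1.561, 0.205, -0.205]
ft_force: [0.4, 0.2, -2.0]
grip_width: 0.457
```

```bash
python3 -c "
from h import *
go([.5,-.0332,.0921],75)"
```

```text
t 13.0 p [500.  -33.2 103.1] jaw 75.03 tilt y [ 3.e-04 -0.e+00 -1.e+00] F [ 0.4  0.2 -2. ] Tq [-0.05 -0.2   0.01] grip mm 39.8 q [-0.56  0.11  0.6   1.98 -0.07  1.08  1.39]
tool delta mm [-0. 11.  0.]
turn y rad 0.0005
```

Call:
play_rows(
  translation=[
    [0, 0.3, 0],
    [0, 0.3, 0],
    [0, 0.3, 0],
    [0, 0.3, 0],
    [0, 0.3, 0],
    [0, 0.3, 0],
    [0, 0.2, 0],
    [0, 0, 0],
    [0, 0, 0],
    [0, 0, 0],
  ],
  turn=[
    [0, 0, 0],
    [0, 0, 0],
    [0, 0, 0],
    [0, 0, 0],
    [0, 0, 0],
    [0, 0, 0],
    [0, 0, 0],
    [0, 0, 0],
    [0, 0, 0],
    [0, 0, 0],
  ],
  fingers=[-0.6, -0.6, -0.6, -0.6, -0.6, -0.6, -0.6, -0.6, -0.6, -0.6],
)

```text
time: 13.83
position: [0.5, -0.0332, 0.1011]
tool_rot: [-1.561, 0.205, -0.205]
ft_force: [0.9, 0.7, -0.8]
grip_width: 0.459
```

```bash
python3 -c "
from h import *
go([.5,-.0332,.0921],75)"
```

```text
t 13.83 p [500.  -33.2 101.1] jaw 75.03 tilt y [ 3.e-04  1.e-04 -1.e+00] F [ 0.9  0.7 -0.8] Tq [-0.1  -0.29  0.  ] grip mm 39.9 q [-0.56  0.11  0.6   1.98 -0.07  1.07  1.39]
tool delta mm [ 0.  9. -0.]
turn y rad 0.0005
```

Call:
play_rows(
  translation=[
    [0, 0.2, 0],
    [0, 0.2, 0],
    [0, 0.2, 0],
    [0, 0.2, 0],
    [0, 0.2, 0],
    [0, 0, 0],
    [0, 0, 0],
    [0, 0, 0],
    [0, 0, 0],
    [0, 0, 0],
  ],
  turn=[
    [0, 0, 0],
    [0, 0, 0],
    [0, 0, 0],
    [0, 0, 0],
    [0, 0, 0],
    [0, 0, 0],
    [0, 0, 0],
    [0, 0, 0],
    [0, 0, 0],
    [0, 0, 0],
  ],
  fingers=[-0.6, -0.6, -0.6, -0.6, -0.6, -0.6, -0.6, -0.6, -0.6, -0.6],
)

```text
time: 14.67
position: [0.5, -0.0332, 0.1001]
tool_rot: [-1.561, 0.205, -0.205]
ft_force: [1.5, -0.2, -0.4]
grip_width: 0.456
```

```bash
python3 -c "
from h import *
go([.5,-.0332,.0921],75)
cv2.imwrite('pics/s7.png',cv2.resize(ctrl.get_image('scene')[230:330,270:370],None,fx=6,fy=6,interpolation=cv2.INTER_CUBIC))"
```

```text
t 14.67 p [500.  -33.2 100.1] jaw 75.03 tilt y [ 3.e-04 -0.e+00 -1.e+00] F [ 1.5 -0.2 -0.4] Tq [-0.08 -0.39  0.02] grip mm 39.6 q [-0.56  0.11  0.6   1.98 -0.07  1.07  1.39]
tool delta mm [-0.  8.  0.]
turn y rad 0.0005
```

View pics/s7.png

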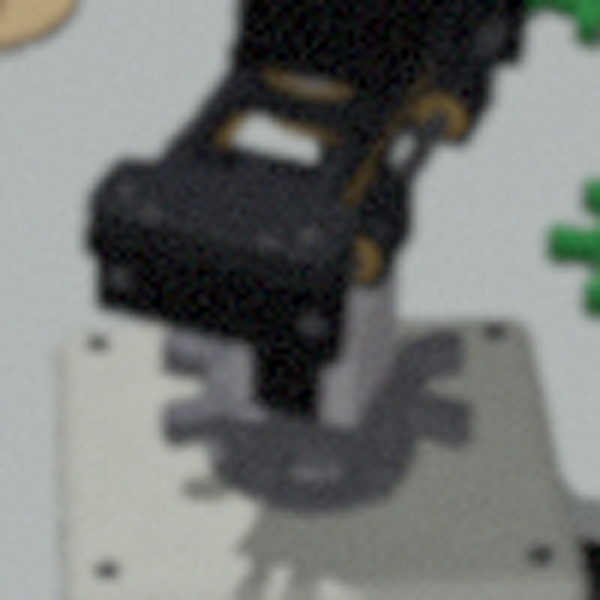

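Call:
play_rows(
  translation=[
    [0.2, 0, 0.05],
    [0.2, 0, 0.05],
    [0, 0.3, 0],
    [0, 0.3, 0],
    [0, 0.3, 0],
    [0, 0.3, 0],
    [0, 0.3, 0],
    [0, 0, 0],
    [0, 0, 0],
    [0, 0, 0],
  ],
  turn=[
    [0, 0, 0],
    [0, 0, 0],
    [0, 0, 0],
    [0, 0, 0],
    [0, 0, 0],
    [0, 0, 0],
    [0, 0, 0],
    [0, 0, 0],
    [0, 0, 0],
    [0, 0, 0],
  ],
  fingers=[-0.6, -0.6, -0.6, -0.6, -0.6, -0.6, -0.6, -0.6, -0.6, -0.6],
)

```text
time: 15.55
position: [0.5001, -0.0332, 0.0984]
tool_rot: [-1.561, 0.205, -0.205]
ft_force: [1.0, 0.3, -2.0]
grip_width: 0.46
```

```bash
python3 -c "
from h import *
go([.5,-.0332,.0921],75)"
```

```text
t 15.55 p [500.1 -33.2  98.4] jaw 75.03 tilt y [-4.e-04  0.e+00 -1.e+00] F [ 1.   0.3 -2. ] Tq [ 0.03 -0.17  0.02] grip mm 40.0 q [-0.55  0.11  0.6   1.98 -0.07  1.07  1.39]
tool delta mm [-0.1  6.3 -0. ]
turn y rad 0.0005
```

Call:
play_rows(
  translation=[
    [0.2, 0, 0.05],
    [0, 0.6, 0],
    [0, 0.6, 0],
    [0, 0.6, 0],
    [0, 0.6, 0],
    [0, 0.6, 0],
    [0, 0.5, 0],
    [0, 0.5, 0],
    [0, 0, 0],
    [0, 0, 0],
  ],
  turn=[
    [0, 0, 0],
    [0, 0, 0],
    [0, 0, 0],
    [0, 0, 0],
    [0, 0, 0],
    [0, 0, 0],
    [0, 0, 0],
    [0, 0, 0],
    [0, 0, 0],
    [0, 0, 0],
  ],
  fingers=[-0.6, -0.6, -0.6, -0.6, -0.6, -0.6, -0.6, -0.6, -0.6, -0.6],
)

```text
time: 16.38
position: [0.5005, -0.0332, 0.0945]
tool_rot: [-1.561, 0.205, -0.205]
ft_force: [-0.3, -0.7, -1.2]
grip_width: 0.458
```

```bash
python3 -c "
from h import *
go([.5,-.0332,.0921],75)"
```

```text
t 16.38 p [500.5 -33.2  94.5] jaw 75.03 tilt y [ 0.  0. -1.] F [-0.3 -0.7 -1.2] Tq [ 0.03  0.04 -0.01] grip mm 39.9 q [-0.55  0.12  0.6   1.99 -0.08  1.06  1.4 ]
tool delta mm [-0.5  2.4 -0.1]
turn y rad 0.0005
```

Call:
play_rows(
  translation=[
    [0, 0.3, 0],
    [0, 0.3, 0],
    [0, 0.3, 0],
    [0, 0.3, 0],
    [0, 0.3, 0],
    [0, 0.3, 0],
    [0, 0.2, 0],
    [0, 0, 0],
    [0, 0, 0],
    [0, 0, 0],
  ],
  turn=[
    [0, 0, 0],
    [0, 0, 0],
    [0, 0, 0],
    [0, 0, 0],
    [0, 0, 0],
    [0, 0, 0],
    [0, 0, 0],
    [0, 0, 0],
    [0, 0, 0],
    [0, 0, 0],
  ],
  fingers=[-0.6, -0.6, -0.6, -0.6, -0.6, -0.6, -0.6, -0.6, -0.6, -0.6],
)

```text
time: 17.22
position: [0.5005, -0.0332, 0.0926]
tool_rot: [-1.561, 0.205, -0.205]
ft_force: [0.3, 0.4, -1.9]
grip_width: 0.454
```

```bash
python3 -c "
from h import *
go([.5,-.0332,.0921],75)"
```

```text
t 17.22 p [500.5 -33.2  92.6] jaw 75.03 tilt y [ 1.e-04  1.e-04 -1.e+00] F [ 0.3  0.4 -1.9] Tq [-0.03 -0.   -0.02] grip mm 39.5 q [-0.55  0.12  0.6   1.99 -0.08  1.05  1.4 ]
tool delta mm [-0.5  0.5 -0.2]
turn y rad 0.0005
```

Call:
play_rows(
  translation=[
    [0, 0.2, 0],
    [0, 0.2, 0],
    [0, 0.2, 0],
    [0, 0.2, 0],
    [0, 0.2, 0],
    [0, 0, 0],
    [0, 0, 0],
    [0, 0, 0],
    [0, 0, 0],
    [0, 0, 0],
  ],
  turn=[
    [0, 0, 0],
    [0, 0, 0],
    [0, 0, 0],
    [0, 0, 0],
    [0, 0, 0],
    [0, 0, 0],
    [0, 0, 0],
    [0, 0, 0],
    [0, 0, 0],
    [0, 0, 0],
  ],
  fingers=[-0.6, -0.6, -0.6, -0.6, -0.6, -0.6, -0.6, -0.6, -0.6, -0.6],
)

```text
time: 18.05
position: [0.5005, -0.0332, 0.0917]
tool_rot: [-1.561, 0.205, -0.205]
ft_force: [-1.4, -0.7, 3.4]
grip_width: 0.458
```

```bash
python3 -c "
from h import *
go([.5,-.0332,.0921],75)"
```

```text
t 18.05 p [500.5 -33.2  91.7] jaw 75.03 tilt y [ 1.e-04  1.e-04 -1.e+00] F [-1.4 -0.7  3.4] Tq [0.02 0.41 0.03] grip mm 39.8 q [-0.55  0.12  0.6   1.99 -0.08  1.05  1.4 ]
tool delta mm [-0.5 -0.4 -0.1]
turn y rad 0.0005
```

Call:
play_rows(
  translation=[
    [0, -0.3, 0],
    [0, 0, 0],
    [0, 0, 0],
    [0, 0, 0],
    [0, 0, 0],
    [0, 0, 0],
    [0, 0, 0],
    [0, 0, 0],
    [0, 0, 0],
    [0, 0, 0],
  ],
  turn=[
    [0, 0, 0],
    [0, 0, 0],
    [0, 0, 0],
    [0, 0, 0],
    [0, 0, 0],
    [0, 0, 0],
    [0, 0, 0],
    [0, 0, 0],
    [0, 0, 0],
    [0, 0, 0],
  ],
  fingers=[-0.4, -0.2, -0.08, 0, 0.1, 0.2, 0.4, 0.6, 0.8, 0.8],
)

```text
time: 18.88
position: [0.5005, -0.0332, 0.0919]
tool_rot: [-1.561, 0.205, -0.205]
ft_force: [0.2, 0.2, -0.4]
grip_width: 0.815
```

```bash
python3 -c "
from h import *
go()
cv2.imwrite('pics/s8.png',cv2.resize(ctrl.get_image('scene')[230:330,270:370],None,fx=6,fy=6,interpolation=cv2.INTER_CUBIC))"
```

```text
t 18.88 p [500.5 -33.2  91.9] jaw 75.03 tilt y [ 2.e-04  0.e+00 -1.e+00] F [ 0.2  0.2 -0.4] Tq [-0.04 -0.01 -0.04] grip mm 70.9 q [-0.55  0.12  0.6   1.99 -0.08  1.05  1.4 ]
```

View pics/s8.png

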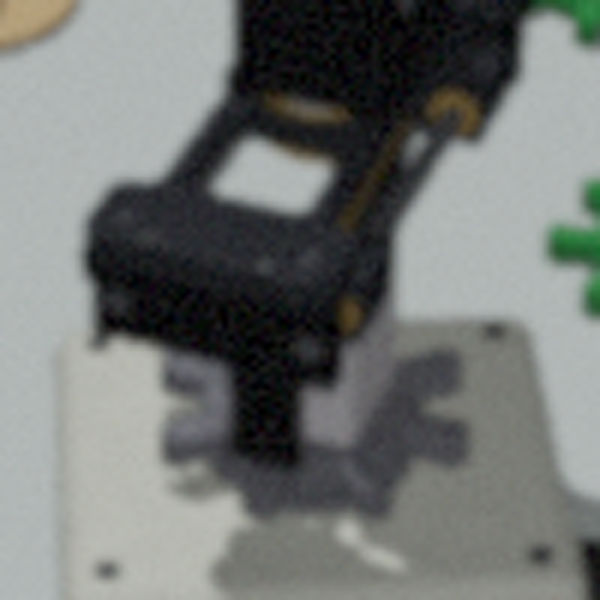

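Released; now I'll raise the arm and move it clear (+z, then back to the left) so both cameras can see the carrier.

Call:
play_rows(
  translation=[
    [0, -3, 0],
    [0, -8, 0],
    [0, -15, 0],
    [0, -20, 0],
    [0, -25, 0],
    [0, -25, 0],
    [0, -25, 0],
    [0, -15, 0],
    [0, -5, 0],
    [0, 0, 0],
  ],
  turn=[
    [0, 0, 0],
    [0, 0, 0],
    [0, 0, 0],
    [0, 0, 0],
    [0, 0, 0],
    [0, 0, 0],
    [0, 0, 0],
    [0, 0, 0],
    [0, 0, 0],
    [0, 0, 0],
  ],
  fingers=[1, 1, 1, 1, 1, 1, 1, 1, 1, 1],
)

```text
time: 19.77
position: [0.5014, -0.0333, 0.2346]
tool_rot: [-1.56, 0.203, -0.208]
ft_force: [0.5, 1.3, -0.3]
grip_width: 1.0
```

Call:
play_rows(
  translation=[
    [0, 0, 15],
    [0, 0, 30],
    [0, 0, 35],
    [0, 0, 35],
    [0, 0, 35],
    [0, 0, 35],
    [0, 0, 35],
    [0, 0, 30],
    [0, 0, 15],
    [0, 0, 0],
  ],
  turn=[
    [0, 0, 0],
    [0, 0, 0],
    [0, 0, 0],
    [0, 0, 0],
    [0, 0, 0],
    [0, 0, 0],
    [0, 0, 0],
    [0, 0, 0],
    [0, 0, 0],
    [0, 0, 0],
  ],
  fingers=[1, 1, 1, 1, 1, 1, 1, 1, 1, 1],
)

```text
time: 20.6
position: [0.5675, 0.2282, 0.2302]
tool_rot: [-1.562, 0.202, -0.197]
ft_force: [-0.2, -0.2, -0.2]
grip_width: 0.998
```

```bash
python3 - <<'E'
from h import *
go()
t=ctrl.get_image('top');s=ctrl.get_image('scene')
cv2.imwrite('pics/t9.png',t);
def ov(im,n,o,w,h,f,name):
    b=cv2.resize(im[o[1]:o[1]+h,o[0]:o[0]+w],None,fx=f,fy=f,interpolation=cv2.INTER_CUBIC);r=b.copy()
    a=np.radians(75);X=[.5,-.0332]
    rot=lambda p,z:[X[0]+np.cos(a)*p[0]-np.sin(a)*p[1],X[1]+np.sin(a)*p[0]+np.cos(a)*p[1],z]
    for zz,col in((.122,(0,255,0)),(.134,(0,0,255))):
        q=np.array([proj(n,rot(p,zz)) for p in((.02,.02),(.02,-.02),(-.02,-.02),(-.02,.02))])
        cv2.polylines(b,[np.int32((q-o+.5)*f-.5)],1,col,1)
    cv2.imwrite(name,np.hstack([r,b]))
ov(t,'top',(195,215),80,90,5,'pics/t9o.png');ov(s,'scene',(275,235),90,100,4.4,'pics/s9o.png')
E
```

```text
t 20.6 p [567.5 228.2 230.2] jaw 75.42 tilt y [-3.4e-03 -5.0e-04 -1.0e+00] F [-0.2 -0.2 -0.2] Tq [ 0.05  0.03 -0.03] grip mm 86.8 q [-0.78  0.25  0.42  1.55 -0.1   1.37  0.97]
```

View pics/t9o.png

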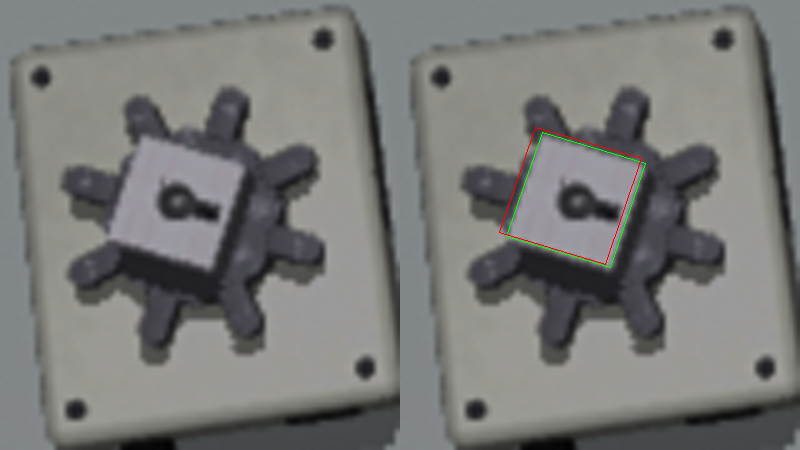

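View pics/s9o.png

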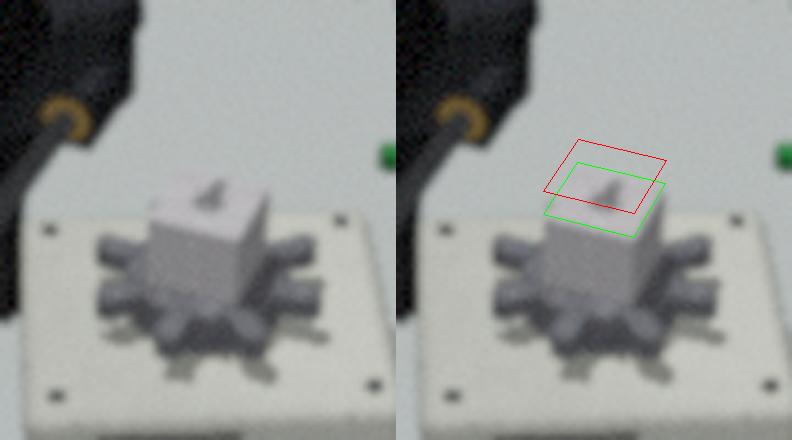

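View pics/t9.png

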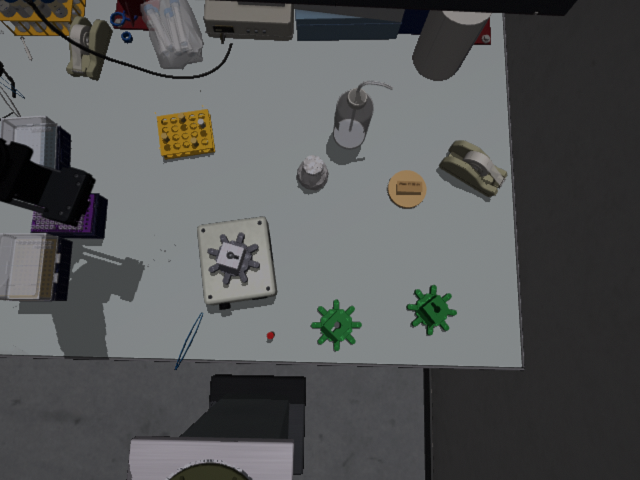

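The hub top matches the home height (green outline) in both views, and it is level. The flask at (313,172) and the dish at (407,189) have not moved. Handing in.

```bash
python3 -c "
from bench import ctrl
print(ctrl.close_job())"
```

```text
the job is handed in; nothing more can be done
None
```

The carrier is fully home on the drive's seat, the gripper has let go and the arm is clear; I handed the job in at about 20.7 s.

- **What I did:** I picked up the grey carrier by its hub and turned it about 91° in the air, so the keyway faced the key direction I read from the top picture (about 255° in world yaw). I then lowered it slowly. The key went straight into the keyway, so no turning against the drive was needed. The force readings, taken at the end of each move, showed at most about 5 N of push, just as it seated.
- **Last checks:** The tool height at seating was 91.7 mm, against about 92.1 mm expected. After release, the hub top in both pictures lies on the home-height outline, not the one 12 mm higher, and looks level. The flask and the dish look unmoved in the top picture.
- **Disagreements:**
  - The scene camera put the spindle tip about 5 mm off in y from the other measurements; I left that reading out.
  - During the descent a side force of about 1.5 N appeared. Shifting about 0.5 mm in x removed it.

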